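# Fold the receipt box's cover over and tuck it under the lip

## Robot

A 7-joint arm with a two-finger parallel gripper is mounted at the origin on a cart in front of the work surface, level with it; the furniture and walls round the work are solid. World frame = base frame: x ahead of the robot, y to its left, z up, the work surface at z = 0. Lengths are in m, angles in degrees, forces in N, time in s.
With the tool pointing down it reaches from about 0.4 to 0.85 m from the base axis. Payload 10.4 kg.
Tool frame: the origin (TCP) lies between the finger pads; the fingertips stand 8 mm ahead of it and the grasp point (between the pads) lies 11 mm behind it (env.nose_length is the distance from the TCP to the fingertips, in m); z points along the fingers, y is the line along which they close (so a half turn about z gives the same grasp; the last joint's range is limited). The gripper opens to 85 mm and grips with 20 to 120 N. Pads are 22 mm wide; open, the fingers measure 114 mm over their backs; the gripper's body (76 mm by 85 mm) begins 54 mm behind the grasp point. The pads swing forward as they close: fully open they stand 13 mm farther back than shut.
Start: joints at [-68.847, 19.034, -3.707, 83.658, 1.238, 77.344, -5.071], TCP at [0.239, 0.578, 0.239] pointing down, gripper open.
Joint ranges: [-148.97, 148.97], [-28.65, 121.19], [-84.17, 76.75], [9.2, 138.47], [-72.65, 252.65], [3.7, 117.97], [-149.18, 149.18]. Speed limits (degrees/s): [127.2, 127.2, 159.86, 159.86, 180, 180, 180].

## Interface

Orientations are given as [roll, pitch, yaw] about the fixed x, y, z axes, in that order (R = Rz(yaw) Ry(pitch) Rx(roll)).
In Python, from workcell import env gives the robot as it stands.
- The arm moves only by the shell command python3 -m pendant 'ROWS' [OPENING] [FORCE]. ROWS is JSON, one flat list of numbers, 6 for each row, row after row: the shift along the tool's x, y, z in units of 0.02 m (1.0 is 0.02 m), then the turn, a rotation vector about the tool's x, y, z in units of 180 degrees (1.0 is 180 degrees). In form: [x, y, z, rx, ry, rz, x, y, z, rx, ry, rz, ...]. A call has 1 to 10 rows; each row shifts and turns the commanded pose from where the row before left it, along the tool's axes as they then stand; what a row does not reach is not made up. A row lasts 1/12 s, in which the tool goes at most 41.7 mm and 7.16 degrees, less where a joint would pass 70% of its speed; a pose out of reach is approached as far as the arm can. A call with a number of a shift or a turn outside -1 to 1 is refused whole. A call with a gripper value outside its range is refused whole. OPENING is the opening, from -1 (shut) to 1 (fully open), so that 0 is half open, set as the call begins (- or left out, the last holds). The fingers move at their own pace and stop on an object; FORCE is the grip in N (left out, the last holds). Time passes only in rows, so rows that do not move let the fingers close. It gives the time, the measured TCP pose, the force, the opening and the grip force at its end, in the units of the state.
- env.read_state(): the state, without advancing time (a new reading comes with each control period).
- env.capture(name): name is "scene" or "top" or "wrist"; returns a dict with "color" (384x512x3 uint8, red, green, blue), "fx", "fy", "cx", "cy" (pixels), "R" (3x3) and "t" (3): a world point X has camera coordinates R X + t. Camera axes: x right, y down, z forward; pixel columns grow to the right and rows downward; lengths in m; the calibration is good to about 2 mm. A picture is of the moment at which its call begins. There is no depth.
- env.close_job(): hands the job in; it is judged then, once.
The state is a dict: "time_s": time; "q": joint angles; "dq": joint speeds; "tau": joint torques, N m; "position": TCP position; "eef_rot": TCP orientation; "contact_force": force on the tool from outside, world axes, zero at the start; "ft_torque": the same for the moment, N m; "grip_width": opening from 0.0 (shut) to 1.0 (fully open); "gripper_force": force on a finger pad.
Only numpy, scipy, OpenCV 4.12 (cv2) and the standard library are available. Lean on these libraries where they do the work, as an engineer would, in place of code of your own. Each camera call takes 0.05 s, during which the arm holds its last target. There are 200 camera calls.

## Task

Close the receipt-book box: with the fingertips push its standing metal cover over until it lies flat, then, pressing it down, push it by its ridge all the way along so that its free edge is tucked under the box's lip and stays shut when you let go. Only push on the cover's outer face: do not pinch it, do not lift, tip or shove the box, and leave the coin tube, staple carton and glue stick where they stand.

Things in the scene. Friction and masses are not known exactly. Their poses are not given: they have to be found in the camera images.
- book_box: Open-topped grey metal box, 176 mm along its x and 146 mm along its y, walls 41 mm high, loose on the counter on rubber feet, about 1.6 kg. A dark red receipt book lies in it. Origin on the underside, 66 mm in its +y direction from the outside of the hinge-side wall and 80 mm from the outside of the lip-side wall; z up; its +y runs from the cover's hinge to the retaining lip.
- lip_edge (a point): Middle of the lower inner edge of the retaining lip, a fixed tab 70 mm wide along the box's x and 4 mm thick at the top of the lip-side wall, which overhangs the box by 12 mm towards the hinge to where this point lies. Its underside is 49 mm above the box's underside, 3 mm above the outer face of the flat cover. Same axes as the box.
- cover (a joint): Angle of the cover about its hinge: 0 lies flat over the box, pi/2 stands upright, stops at 0 and 2.0. It starts standing at 1.6 to 1.85. A weak spring (about 0.12 N m when flat) swings it back up unless it is held or tucked; to fold it takes 1 to 2 N at the ridge.
- cover_slide (a joint): Slide of the hinge pin in its slots along the box's +y, in m: 0 is away from the lip, 0.018 is the stop, fully tucked. Starts at 0 to 0.003. It stays where it is left (about 2.5 N of friction). At 0 the flat cover's free edge clears the lip by 8 mm; at 0.018 it is 10 mm under it. If slid before it lies flat, the edge lands on top of the lip.
- hinge_pin (a point): Point on the cover's hinge axis at mid-width, 44 mm above the box's underside; it moves with the slide. Axes turn with the cover: x along the hinge, y from the hinge to the free edge, z out of the cover's outer face (up when flat; away from the box, in its -y direction, when standing).
- ridge (a point): Middle of the top of the push ridge on the cover's outer face. The ridge is 100 mm long along the hinge direction, 6 mm thick and 8 mm high, its centre 75 mm from the hinge axis. The cover is a 156 mm wide, 112 mm long, 4 mm thick plate; its outer face lies 2 mm above the hinge axis when flat. Pushing the ridge on the side facing the hinge slides the cover to the lip. Axes as hinge_pin.
- cover_free_edge (a point): Middle of the cover's free edge, half-way through its thickness, 112 mm from the hinge axis. Axes as hinge_pin.
- coin_tube: Grey upright coin tube, 26 mm across, 50 mm tall, loose near the box; origin at the centre of its underside. To be left alone.
- staple_box: Small white and blue carton of staples, 40x62x18 mm, loose near the box; origin at the centre of its underside. To be left alone.
- glue_stick: Upright white glue stick with a green cap, 26 mm across, 86 mm tall, loose near the box; origin at the centre of its underside. To be left alone.
- cover_inner: The cover's inner face, which looks into the box when shut; 132 mm wide, set 16 mm in from the free edge. Origin at its centre, 56 mm from the hinge axis; axes as hinge_pin. The fingers must not press on it.

How it is judged (in metres and radians):
On the way, in this order (a step that is already met when the one before it is completed fails the run):
1. the cover is folded over, nearly flat (value of joint cover below 0.3 rad), for 0.1 s.
2. its edge is under the lip (value of joint cover below 0.05 rad and value of joint cover_slide above 0.014 m), for 0.2 s.
At the end, for the whole second after the job is handed in: The cover lies flat (within 0.05 rad), slid at least 14 of its 18 mm so that its free edge is at least 5 mm under the lip, and stays so by itself; the box stands level and at rest within 30 mm of where it was; the coin tube, staple carton and glue stick are within 15 mm of where they stood (all of step 2 and z of cover_free_edge in the frame of book_box below 0.049 m and y of cover_free_edge in the frame of lip_edge above 0.005 m and linear speed of book_box below 0.01 m/s and distance of book_box from where it was at the start of the episode below 0.03 m and height (world z) of book_box below 0.01 m and angle between book_box's own z axis and vertical below 0.05 rad and distance of each of coin_tube, staple_box, glue_stick from where it was at the start of the episode below 0.015 m); the robot touches nothing.
It fails at once if the cover is pinched: a finger presses on its inner face (contact force between the fingers and cover_inner above 1 N).
It fails at once if the box is lifted or tipped (height (world z) of book_box above 0.012 m or angle between book_box's own z axis and vertical above 0.12 rad).
It fails at once if the box is shoved across the counter (over 40 mm) (distance of book_box from where it was at the start of the episode above 0.04 m).
It fails at once if a bystander is displaced or lifted (over 20 mm) (distance of any of coin_tube, staple_box, glue_stick from where it was at the start of the episode above 0.02 m).
It also fails if it takes over 40 s, if anything falls off the work surface, if the arm or the gripper's body presses on something with over 40 N, if the wrist force passes 120 N, or if a joint passes its speed limit or range.

## Working session

There is one attempt and no reset: what is moved stays moved. The work goes in short steps, Python scripts to look and compute and a shell command to move; the robot and the scene stay as the last step left them, time stands still between calls to the robot, and variables do not carry over. Pictures are saved under pics/ and viewed, at most 10 in all, crops included, and the job is handed in when it is done.

```bash
mkdir -p pics; python3 - <<'E'
from workcell import env
import cv2
s=env.read_state();print(s)
for n in("scene","top"):
    c=env.capture(n);print(n,c["fx"],c["fy"],c["cx"],c["cy"],c["R"],c["t"])
    cv2.imwrite(f"pics/{n}0.png",cv2.resize(c["color"][:,:,::-1],(800,600),interpolation=cv2.INTER_CUBIC))
E
```

```text
{'time_s': 0.0, 'q': array([-68.84758626,  19.07181805,  -3.70827096,  83.70834738,
         1.23754366,  77.34476092,  -5.07236163]), 'dq': array([-0.0022293 , -0.07525324, -0.02024722,  0.02966981, -0.0630595 ,
       -0.09644176,  0.00426346]), 'tau': array([-1.76038493e-04, -6.25430489e+01,  4.91090294e-02, -3.91616464e+01,
        1.62801793e-02,  9.73512128e-03,  1.13890380e-05]), 'position': array([0.2384905 , 0.5772848 , 0.23849818]), 'eef_rot': array([-1.79915013e+02,  3.66579344e-03,  1.57553433e+02]), 'contact_force': array([ 0.42214445, -0.24361823, -0.10236917]), 'ft_torque': array([-0.000603  ,  0.01009034, -0.01040214]), 'gripper_force': 0.0, 'grip_width': 0.9989834465210486}
scene 413.37509780141175 413.37509780141175 254.2679536151196 190.90808047376763 [[ 0.65343184 -0.75691259 -0.01049604]
 [-0.51879273 -0.43768303 -0.73436209]
 [ 0.55125397  0.48530084 -0.67867677]] [-0.37120353  0.37339638  0.55397205]
top 477.18287329512196 477.18287329512196 264.3040484322907 192.8303619561571 [[ 0.02719159 -0.99917105 -0.03029572]
 [-0.99740481 -0.02509742 -0.0674816 ]
 [ 0.06666532  0.03205202 -0.99726045]] [0.03461175 0.61548105 1.14209809]
```

View pics/scene0.png

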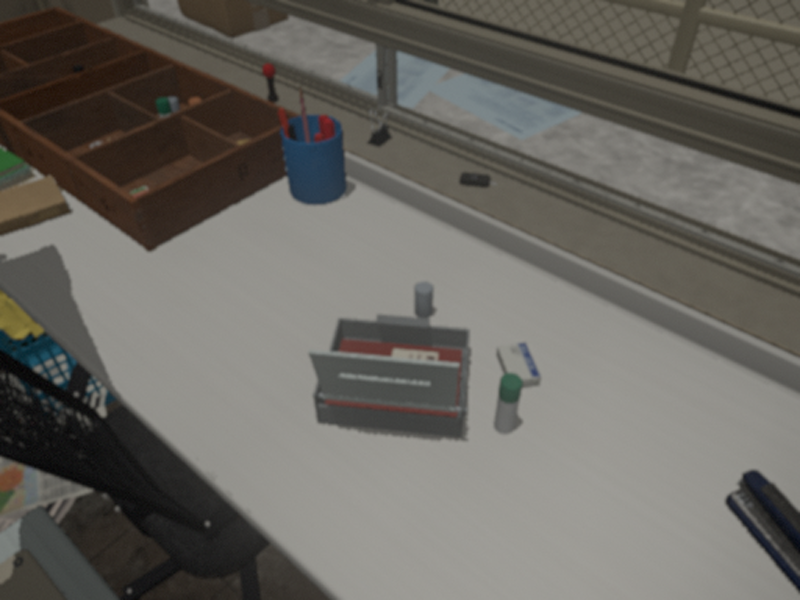

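View pics/top0.png

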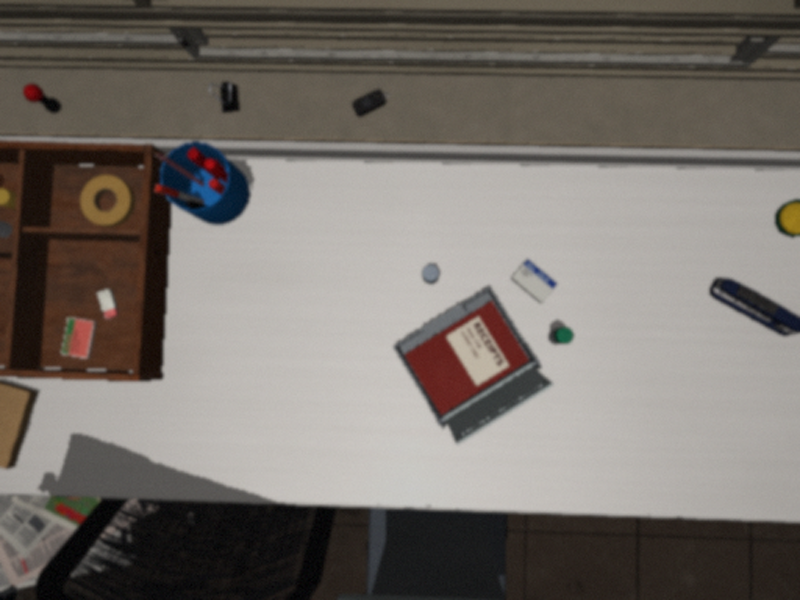

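The scene shows the cover standing, leaning slightly outward (away from the lip). In the top view the lip side runs (397,348)–(489,289) and the hinge side is at lower right; the glue stick is at (560,332), the tube at (430,272) and the carton at (534,280). I'll enlarge both.

```bash
python3 - <<'E'
import cv2
a=cv2.imread("pics/top0.png")[250:460,370:600]; cv2.imwrite("pics/topc.png",cv2.resize(a,None,fx=2.8,fy=2.8,interpolation=cv2.INTER_CUBIC))
a=cv2.imread("pics/scene0.png")[270:450,300:560]; cv2.imwrite("pics/scenec.png",cv2.resize(a,None,fx=3,fy=3,interpolation=cv2.INTER_CUBIC))
E
```

```text
(no output)
```

View pics/topc.png

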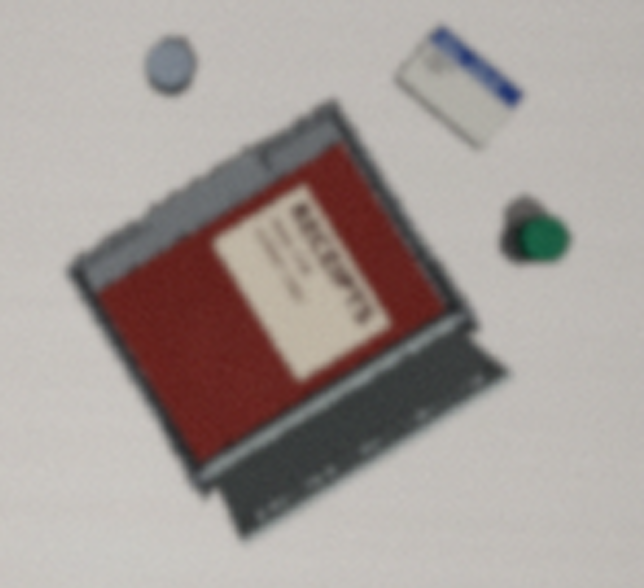

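View pics/scenec.png

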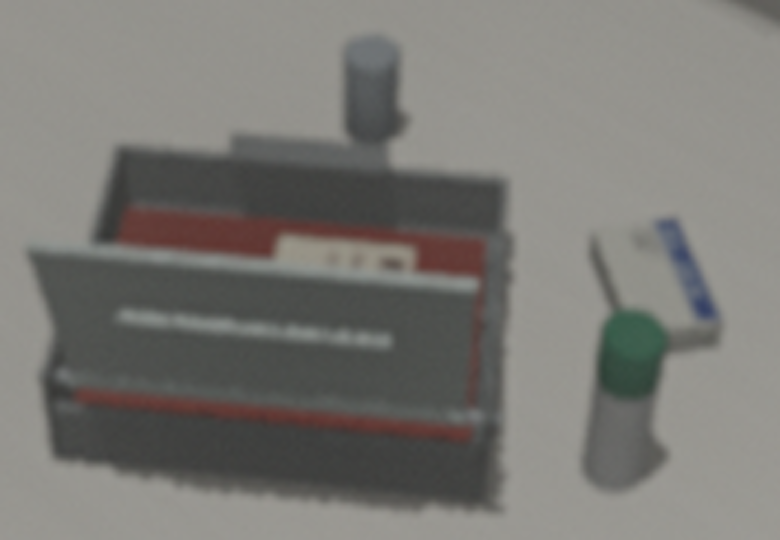

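```bash
cat > fit.py <<'E'
import numpy as np
from workcell import env
from scipy.optimize import least_squares
from scipy.spatial.transform import Rotation as Ro
cams={n:env.capture(n) for n in("top","scene")}
def proj(n,X):
    c=cams[n];p=c["R"]@X+c["t"];return np.array([c["fx"]*p[0]/p[2]+c["cx"],c["fy"]*p[1]/p[2]+c["cy"]])
T=lambda u,v:((370+u/2.8)*.64,(250+v/2.8)*.64)
S=lambda u,v:((300+u/3)*.64,(270+v/3)*.64)
O=[("top",T(75,270),(-.088,.08,.041)),("top",T(335,102),(.088,.08,.041)),("top",T(203,490),(-.088,-.066,.041)),("top",T(472,322),(.088,-.066,.041)),
("top",T(240,537),"L"),("top",T(507,373),"R"),("scene",S(32,248),"L"),("scene",S(478,285),"R"),
("scene",S(118,148),(-.088,.08,.041)),("scene",S(508,180),(.088,.08,.041)),("scene",S(55,458),(-.088,-.066,.0)),("scene",S(500,508),(.088,-.066,.0)),
("scene",S(232,137),(-.035,.08,.053)),("scene",S(388,150),(.035,.08,.053))]
HY=0.0
def res(p):
    x,y,w,a,s=p;R=Ro.from_euler('z',w).as_matrix();r=[]
    for n,uv,P in O:
        if P in("L","R"):
            P=(-.078 if P=="L" else .078, -.056+s+.112*np.cos(a), .044+.112*np.sin(a))
        r+=list(proj(n,R@np.array(P)+[x,y,0])-uv)
    return np.array(r+[s*300])
f=least_squares(res,[.45,-.05,.5,1.7,0])
print(f.x,np.degrees(f.x[2]));print(f.fun.round(1))
def ray(n,uv,z):
    c=cams[n];d=c["R"].T@np.array([(uv[0]-c["cx"])/c["fx"],(uv[1]-c["cy"])/c["fy"],1]);o=-c["R"].T@c["t"];return o+d*(z-o[2])/d[2]
print("tube",ray("top",T(171,65),.05),"glue",ray("top",T(545,240),.086),"carton",ray("top",T(460,88),.018))
E
python3 fit.py
```

```text
[ 5.25268908e-01 -3.66613554e-02 -9.86951021e-01  1.83136425e+00
  1.67699734e-03] -56.54812810191905
[-3.3 -0.2 -0.3 -0.7 -0.1  2.   1.4  1.   0.2  1.   1.1 -0.3  0.  -0.8
  1.3 -0.1 -0.  -1.1  1.2 -0.8  0.1  1.6 -2.1  0.3  0.5 -0.8  1.1 -0.7
  0.5]
tube [0.65603792 0.02336584 0.05      ] glue [ 0.56527374 -0.17417422  0.086     ] carton [ 0.65040218 -0.13760075  0.018     ]
```

```bash
R="0,0,0,0,0,0.0383"; python3 -m pendant '[0,0,0,0,0,0.0383, 0,0,0,0,0,0.0383, 0,0,0,0,0,0.0383, 0,0,0,0,0,0.0383, 0,0,0,0,0,0.0383, 0,0,0,0,0,0.0383, 0,0,0,0,0,0.0383, 0,0,0,0,0,0.0383, 0,0,0,0,0,0.0383]' -1 20
python3 -m pendant '[0,0,0,0,0,0.0383, 0,0,0,0,0,0.0383, 0,0,0,0,0,0.0383, 0,0,0,0,0,0.0383, 0,0,0,0,0,0.0383, 0,0,0,0,0,0.0383, 0,0,0,0,0,0.0383, 0,0,0,0,0,0.0383, 0,0,0,0,0,0.0383]'
python3 -c "
from workcell import env
print(env.nose_length,env.read_state())"
```

```text
time_s: 0.95
position: [0.2386, 0.5776, 0.2391]
eef_rot: [-180.0, 0.0, 95.2]
contact_force: [0.0, -0.2, -0.6]
grip_width: -0.001
gripper_force: 0.0
time_s: 1.7
position: [0.2386, 0.5776, 0.2391]
eef_rot: [180.0, 0.0, 33.1]
contact_force: [-1.0, 0.8, 0.1]
grip_width: -0.002
gripper_force: 0.0
0.008 {'time_s': 1.7, 'q': array([ -81.94428508,   18.98093535,   13.06796086,   84.47573179,
         -4.32716643,   77.05860898, -125.47075724]), 'dq': array([ -8.89002896,   0.36112493,  11.47044997,   0.56472317,
        -3.7822795 ,  -0.08235366, -79.39940907]), 'tau': array([ 1.25919599e+00, -6.07897854e+01,  2.98363544e+00, -3.90871561e+01,
        1.55694634e-01,  7.00609322e-03,  2.92207874e+00]), 'position': array([0.23857919, 0.57755511, 0.23909513]), 'eef_rot': array([1.79986698e+02, 1.73431675e-02, 3.31211516e+01]), 'contact_force': array([-1.00799392,  0.8006103 ,  0.08212647]), 'ft_torque': array([-0.00234603,  0.02983904, -0.04534837]), 'gripper_force': 0.0, 'grip_width': -0.0021916281171979785}
```

```bash
python3 -m pendant '[-0.5,1,0,0,0,0,-0.5,1,0,0,0,0,-0.5,1,0,0,0,0,-0.5,1,0,0,0,0,-0.5,1,0,0,0,0,-0.5,1,0,0,0,0,-0.5,1,0,0,0,0,-0.5,1,0,0,0,0,-0.5,1,0,0,0,0,-0.5,1,0,0,0,0]'
python3 -m pendant '[0,1,0,0,0,0,0,1,0,0,0,0,0,1,0,0,0,0,0,1,0,0,0,0,0,1,0,0,0,0,0,1,0,0,0,0,0,1,0,0,0,0,0,1,0,0,0,0,0,1,0,0,0,0,0,1,0,0,0,0]'
python3 -m pendant '[-0.5,1,0,0,0,0,-0.5,1,0,0,0,0,-0.5,1,0,0,0,0,-0.5,1,0,0,0,0,-0.5,1,0,0,0,0,-0.5,1,0,0,0,0,-0.5,1,0,0,0,0,-0.5,1,0,0,0,0,-0.5,1,0,0,0,0,-0.5,1,0,0,0,0]'
cat > loc.py <<'E'
import numpy as np
from workcell import env
s=env.read_state();p=s["position"];w=np.radians(-56.55)
d=p[:2]-[.5253,-.0367]
print("box x,y mm",((d@[np.cos(w),np.sin(w)])*1e3).round(1),((d@[-np.sin(w),np.cos(w)])*1e3).round(1),"tip z",(p[2]*1e3-8).round(1),"rot",s["eef_rot"].round(1),"F",s["contact_force"].round(1),"t",s["time_s"])
E
python3 loc.py
```

```text
time_s: 2.53
position: [0.2655, 0.3545, 0.2392]
eef_rot: [-180.0, 0.0, 33.5]
contact_force: [0.0, 0.8, -0.6]
grip_width: -0.001
gripper_force: 0.0
time_s: 3.37
position: [0.3761, 0.1879, 0.2393]
eef_rot: [-180.0, -0.0, 33.5]
contact_force: [-0.4, 0.7, -0.2]
grip_width: 0.002
gripper_force: 0.0
time_s: 4.2
position: [0.4025, -0.0344, 0.2392]
eef_rot: [-180.0, -0.0, 33.4]
contact_force: [-0.5, 0.1, 0.4]
grip_width: 0.001
gripper_force: 0.0
box x,y mm -69.6 -101.2 tip z 231.2 rot [-180.    -0.    33.4] F [-0.5  0.1  0.4] t 4.2
```

```bash
python3 -m pendant '[-0.5,1,0,0,0,0,-0.5,1,0,0,0,0,0,1,0,0,0,0,0,0.5,0.5,0,0,0,0,0,1,0,0,0,0,0,1,0,0,0,0,0,1,0,0,0,0,0,1,0,0,0,0,0,1,0,0,0,0,0,1,0,0,0]'; python3 loc.py
python3 - <<'E'
from workcell import env
import cv2
c=env.capture("scene")["color"][130:320,180:400,::-1]
cv2.imwrite("pics/s1.png",cv2.resize(c,None,fx=3,fy=3,interpolation=cv2.INTER_CUBIC))
E
```

```text
time_s: 5.03
position: [0.4246, -0.1026, 0.1087]
eef_rot: [-180.0, -0.1, 33.4]
contact_force: [-0.2, 1.7, -0.7]
grip_width: 0.001
gripper_force: 0.0
box x,y mm -0.6 -120.3 tip z 100.7 rot [-1.80e+02 -1.00e-01  3.34e+01] F [-0.2  1.7 -0.7] t 5.0333
```

View pics/s1.png

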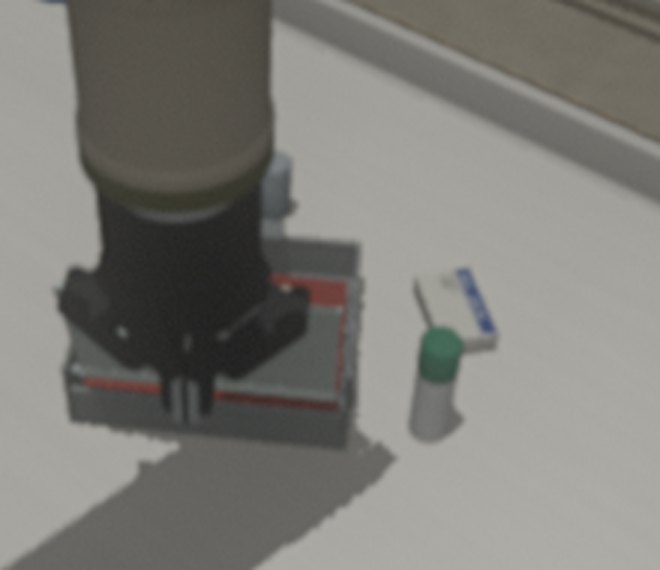

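```bash
python3 -m pendant '[0.5,0,0,0,0,0,0.5,0,0,0,0,0,0.25,0,0,0,0,0,0.25,0,0,0,0,0,0.25,0,0,0,0,0,0.25,0,0,0,0,0,0.25,0,0,0,0,0,0.25,0,0,0,0,0,0.25,0,0,0,0,0,0.25,0,0,0,0,0]'; python3 loc.py
python3 -m pendant '[0.25,0,0,0,0,0,0.25,0,0,0,0,0,0.25,0,0,0,0,0,0.25,0,0,0,0,0,0.25,0,0,0,0,0,0.25,0,0.03,0,0,0,0.25,0,0.03,0,0,0,0.1,0,0.05,0,0,0]'; python3 loc.py
python3 - <<'E'
from workcell import env
import cv2
c=env.capture("scene")["color"][130:320,180:400,::-1]
cv2.imwrite("pics/s2.png",cv2.resize(c,None,fx=3,fy=3,interpolation=cv2.INTER_CUBIC))
E
```

```text
time_s: 5.92
position: [0.4749, -0.0692, 0.1093]
eef_rot: [-180.0, -0.0, 33.5]
contact_force: [-0.7, 0.1, -0.2]
grip_width: -0.001
gripper_force: 0.3
box x,y mm -0.6 -60.0 tip z 101.3 rot [-180.    -0.    33.5] F [-0.7  0.1 -0.2] t 5.9167
time_s: 6.58
position: [0.5059, -0.0486, 0.1069]
eef_rot: [180.0, 0.0, 33.5]
contact_force: [-1.9, -0.7, -1.4]
grip_width: -0.001
gripper_force: 0.8
box x,y mm -0.7 -22.7 tip z 98.9 rot [180.    0.   33.5] F [-1.9 -0.7 -1.4] t 6.5833
```

View pics/s2.png

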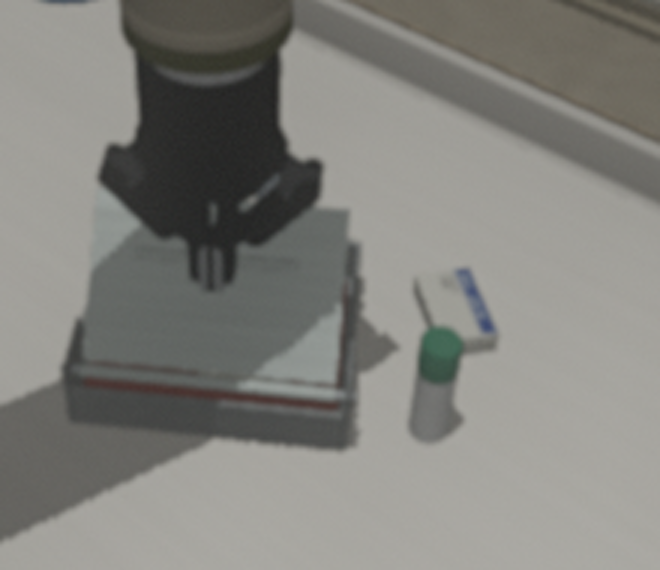

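The cover is at about 55° with the fingertips at (210,285), right on the hinge side of the ridge (y≈255). I'll follow the arc down.

```bash
python3 -m pendant '[0.02,0,0.27,0,0,0,0.02,0,0.27,0,0,0,0.25,0,0.3,0,0,0,0.25,0,0.3,0,0,0,0.12,0,0.23,0,0,0,0.12,0,0.23,0,0,0,0.08,0,0.25,0,0,0,0.08,0,0.25,0,0,0,0.03,0,0.2,0,0,0,0.03,0,0.2,0,0,0]'; python3 loc.py
python3 -m pendant '[0,0,0,0,0,0,0,0,0.05,0,0,0,0,0,0.05,0,0,0]'; python3 loc.py
python3 - <<'E'
from workcell import env
import cv2
c=env.capture("scene")["color"][130:320,180:400,::-1]
cv2.imwrite("pics/s3.png",cv2.resize(c,None,fx=3,fy=3,interpolation=cv2.INTER_CUBIC))
E
```

```text
time_s: 7.47
position: [0.5222, -0.0379, 0.0567]
eef_rot: [-180.0, -0.0, 33.5]
contact_force: [-1.0, -0.2, 1.7]
grip_width: -0.001
gripper_force: 0.8
box x,y mm -0.7 -3.3 tip z 48.7 rot [-180.    -0.    33.5] F [-1.  -0.2  1.7] t 7.4667
time_s: 7.72
position: [0.5221, -0.0381, 0.0552]
eef_rot: [-180.0, -0.0, 33.5]
contact_force: [-0.3, 1.7, 1.6]
grip_width: -0.002
gripper_force: 0.8
box x,y mm -0.6 -3.4 tip z 47.2 rot [-180.    -0.    33.5] F [-0.3  1.7  1.6] t 7.7167
```

View pics/s3.png

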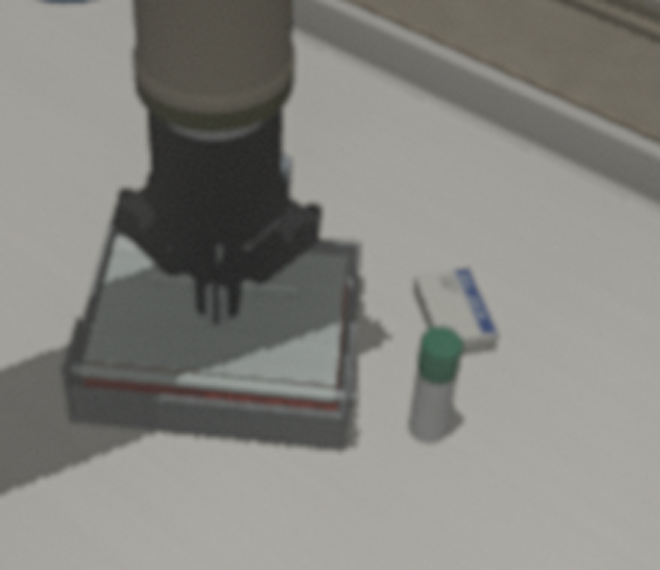

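The cover is nearly flat and the fingertips (217,318) sit on the hinge side of the ridge. I'll press until the force rises.

```bash
python3 -m pendant '[0,0,0.05,0,0,0,0,0,0.05,0,0,0,0,0,0,0,0,0]'; python3 loc.py
python3 -m pendant '[0,0,0.05,0,0,0,0,0,0,0,0,0]'; python3 loc.py
```

```text
time_s: 8.02
position: [0.5225, -0.038, 0.0538]
eef_rot: [-180.0, -0.1, 33.5]
contact_force: [-3.3, 2.3, 11.7]
grip_width: -0.004
gripper_force: 5.7
box x,y mm -0.5 -3.0 tip z 45.8 rot [-1.80e+02 -1.00e-01  3.35e+01] F [-3.3  2.3 11.7] t 8.0167
time_s: 8.18
position: [0.5232, -0.0376, 0.0535]
eef_rot: [-180.0, -0.1, 33.5]
contact_force: [-5.1, 3.8, 18.9]
grip_width: 0.004
gripper_force: 9.8
box x,y mm -0.4 -2.3 tip z 45.5 rot [-1.80e+02 -1.00e-01  3.35e+01] F [-5.1  3.8 18.9] t 8.1833
```

```bash
python3 -m pendant '[0.1,0,-0.03,0,0,0,0.1,0,0,0,0,0,0.1,0,0,0,0,0,0.1,0,0,0,0,0,0.1,0,0,0,0,0,0.1,0,0,0,0,0]'; python3 loc.py
python3 -m pendant '[0.1,0,0,0,0,0,0.1,0,0,0,0,0,0.1,0,0,0,0,0]'; python3 loc.py
```

```text
time_s: 8.68
position: [0.5328, -0.0313, 0.0537]
eef_rot: [-180.0, -0.1, 33.5]
contact_force: [-3.9, 1.4, 14.5]
grip_width: 0.002
gripper_force: 7.2
box x,y mm -0.4 9.2 tip z 45.7 rot [-1.80e+02 -1.00e-01  3.35e+01] F [-3.9  1.4 14.5] t 8.6833
time_s: 8.93
position: [0.5371, -0.0285, 0.0535]
eef_rot: [-180.0, 0.0, 33.4]
contact_force: [-13.3, -3.4, 19.2]
grip_width: 0.004
gripper_force: 9.2
box x,y mm -0.3 14.4 tip z 45.5 rot [-180.     0.    33.4] F [-13.3  -3.4  19.2] t 8.9333
```

```bash
python3 -m pendant '[0,0,-0.03,0,0,0,0.1,0,0,0,0,0]'; python3 loc.py
python3 -m pendant '[0.1,0,0,0,0,0,0.1,0,0,0,0,0]'; python3 loc.py
```

```text
time_s: 9.1
position: [0.5382, -0.028, 0.0538]
eef_rot: [-180.0, 0.1, 33.4]
contact_force: [-7.2, -2.9, 11.7]
grip_width: -0.004
gripper_force: 6.0
box x,y mm -0.2 15.5 tip z 45.8 rot [-1.80e+02  1.00e-01  3.34e+01] F [-7.2 -2.9 11.7] t 9.1
time_s: 9.27
position: [0.5415, -0.0263, 0.0538]
eef_rot: [-180.0, 0.1, 33.4]
contact_force: [-7.4, -3.3, 10.8]
grip_width: -0.001
gripper_force: 5.7
box x,y mm 0.2 19.2 tip z 45.8 rot [-1.80e+02  1.00e-01  3.34e+01] F [-7.4 -3.3 10.8] t 9.2667
```

```bash
python3 -m pendant '[0.1,0,0,0,0,0,0.1,0,0,0,0,0,0.1,0,0,0,0,0]'; python3 loc.py
python3 -m pendant '[0.1,0,0,0,0,0,0.05,0,0,0,0,0]'; python3 loc.py
python3 -m pendant '[0.05,0,0,0,0,0,0,0,0,0,0,0]'; python3 loc.py
```

```text
time_s: 9.52
position: [0.5453, -0.024, 0.0534]
eef_rot: [-180.0, 0.2, 33.3]
contact_force: [-16.7, -8.9, 17.6]
grip_width: 0.002
gripper_force: 13.0
box x,y mm 0.4 23.7 tip z 45.4 rot [-180.     0.2   33.3] F [-16.7  -8.9  17.6] t 9.5167
time_s: 9.68
position: [0.5466, -0.0234, 0.0533]
eef_rot: [-179.9, 0.4, 33.3]
contact_force: [-17.0, -8.9, 19.1]
grip_width: 0.003
gripper_force: 14.1
box x,y mm 0.7 25.1 tip z 45.3 rot [-179.9    0.4   33.3] F [-17.   -8.9  19.1] t 9.6833
time_s: 9.85
position: [0.5475, -0.0229, 0.0533]
eef_rot: [-179.9, 0.4, 33.3]
contact_force: [-16.7, -7.9, 19.2]
grip_width: 0.001
gripper_force: 13.5
box x,y mm 0.7 26.1 tip z 45.3 rot [-179.9    0.4   33.3] F [-16.7  -7.9  19.2] t 9.85
```

```bash
python3 - <<'E'
from workcell import env
import cv2,numpy as np
c=env.capture("scene")["color"][150:300,190:330,::-1]
d=env.capture("top")["color"][170:290,240:390,::-1]
r=lambda a:cv2.resize(a,(390,400),interpolation=cv2.INTER_CUBIC)
cv2.imwrite("pics/s4.png",np.hstack([r(c),r(d)]))
E
```

```text
(no output)
```

View pics/s4.png

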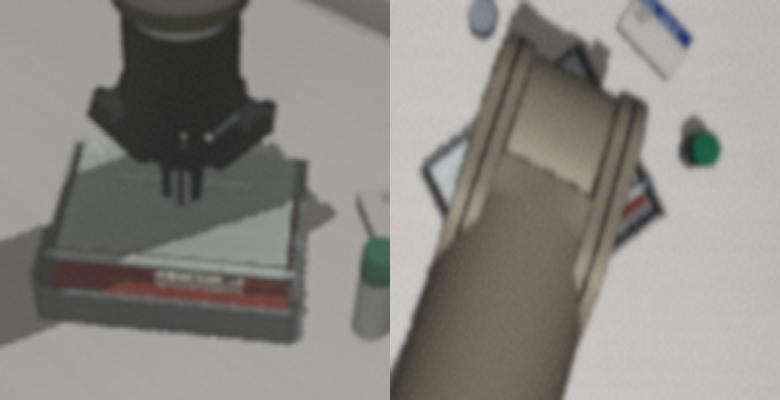

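```bash
cat >> fit.py <<'E'
def loc(X,w=f.x[2]):
    d=X[:2]-f.x[:2];return (np.array([d@[np.cos(w),np.sin(w)],d@[-np.sin(w),np.cos(w)]])*1e3).round(1)
V=lambda u,v:(190+u*.359,150+v*.375)
W=lambda u,v:(240+u*150/390,170+v*.3)
for n,uv,z in(("scene",V(52,250),.046),("scene",V(293,273),.046),("scene",V(38,317),0),("scene",V(300,342),0),("top",W(423,167-0) if 0 else W(423-390,167),.041),("top",W(664-390,212),.041)):print(n,loc(ray(n,uv,z)))
E
python3 fit.py|tail -6
```

```text
scene [-81.5 -33.8]
scene [ 81.2 -34.9]
scene [-90.  -58.7]
scene [ 89.8 -58.6]
top [-82.   80.3]
top [ 87.9 -63.1]
```

```bash
python3 -m pendant '[0,0,-0.06,0,0,0,0,0,0,0,0,0]'; python3 loc.py
python3 -m pendant '[0.05,0,0,0,0,0,0.05,0,0,0,0,0]'; python3 loc.py
```

```text
time_s: 10.22
position: [0.548, -0.0222, 0.054]
eef_rot: [-180.0, 0.3, 33.3]
contact_force: [-8.8, -7.6, 4.1]
grip_width: -0.002
gripper_force: 6.5
box x,y mm 0.4 27.0 tip z 46.0 rot [-180.     0.3   33.3] F [-8.8 -7.6  4.1] t 10.2167
time_s: 10.38
position: [0.5494, -0.0212, 0.0539]
eef_rot: [-180.0, 0.3, 33.3]
contact_force: [-11.0, -7.6, 6.6]
grip_width: -0.002
gripper_force: 7.9
box x,y mm 0.4 28.7 tip z 45.9 rot [-180.     0.3   33.3] F [-11.   -7.6   6.6] t 10.3833
```

```bash
python3 -m pendant '[-0.1,0,-0.05,0,0,0,-0.1,0,-0.1,0,0,0,-0.1,0,-0.3,0,0,0,0,0,-1,0,0,0,0,0,-1,0,0,0,-1,0,-1,0,0,0,-1,0,-1,0,0,0,-1,0,-1,0,0,0,-1,0,-1,0,0,0,-1,0,-1,0,0,0]'
python3 -m pendant '[0,-1,0,0,0,0,0,-1,0,0,0,0,0,-1,0,0,0,0,0,-1,0,0,0,0,0,-1,0,0,0,0,0,-1,0,0,0,0,0,-1,0,0,0,0,0,-1,0,0,0,0,0,-1,0,0,0,0,0,0,0,0,0,0]'; python3 loc.py
python3 - <<'E'
from workcell import env
import cv2,numpy as np
c=env.capture("scene")["color"][150:300,190:360,::-1]
d=env.capture("top")["color"][160:290,240:380,::-1]
cv2.imwrite("pics/s5.png",np.hstack([cv2.resize(c,(425,375),interpolation=cv2.INTER_CUBIC),cv2.resize(d,(350,375),interpolation=cv2.INTER_CUBIC)]))
E
```

```text
time_s: 11.22
position: [0.468, -0.0736, 0.1975]
eef_rot: [-179.9, 0.1, 33.4]
contact_force: [-1.0, -0.4, 0.2]
grip_width: 0.001
gripper_force: 0.0
time_s: 12.05
position: [0.3678, 0.081, 0.1977]
eef_rot: [-179.8, 0.0, 33.7]
contact_force: [0.6, 0.8, -0.1]
grip_width: -0.001
gripper_force: 0.0
box x,y mm -185.0 -66.5 tip z 189.7 rot [-179.8    0.    33.7] F [ 0.6  0.8 -0.1] t 12.05
```

View pics/s5.png

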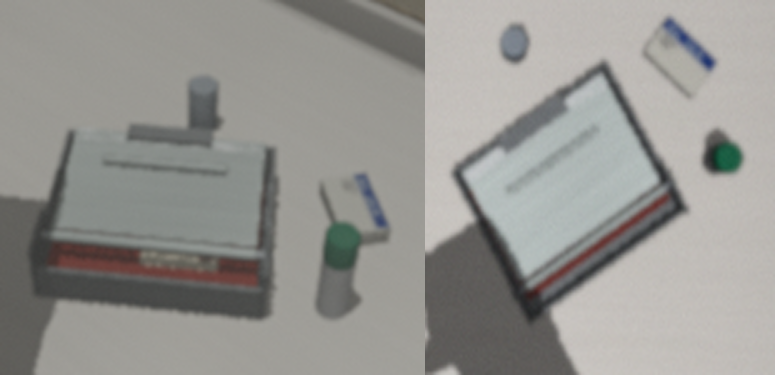

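The cover lies flat under the lip, with the tab at (535,125) over its edge. The bystanders haven't moved. I'll use one enlarged view to measure the slide.

```bash
python3 - <<'E'
from workcell import env
import cv2,numpy as np
d=env.capture("top")["color"][178:274,246:346,::-1]
cv2.imwrite("pics/s6.png",cv2.resize(d,(600,576),interpolation=cv2.INTER_CUBIC))
E
```

```text
(no output)
```

View pics/s6.png

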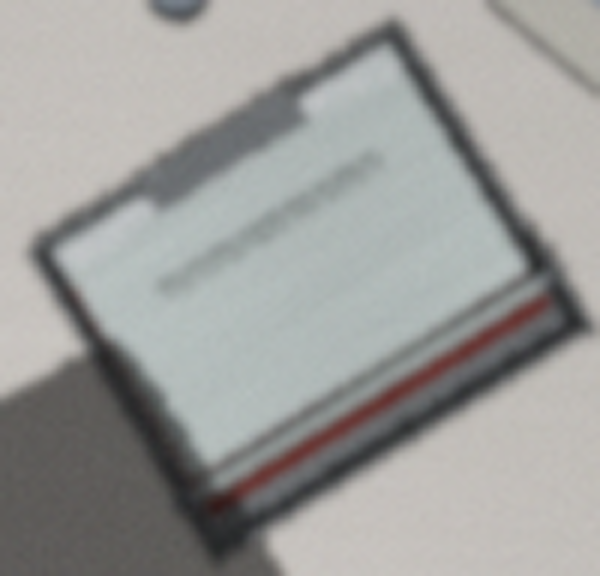

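```bash
cat >> fit.py <<'E'
print("--")
U=lambda u,v:(246+u/6,178+v/6)
for k,uv,z in(("LL",(40,250),.041),("LR",(397,25),.041),("HL",(220,555),.041),("HR",(588,325),.041),("lip",(158,208),.051),("lip",(305,118),.051),("ridge",(165,288),.05),("ridge",(378,158),.05),("hinge end",(205,503),.044),("hinge end",(550,298),.044),("line",(212,475),.046),("line",(530,278),.046)):print(k,loc(ray("top",U(*uv),z)))
for n,u,z in(("tube",(514,42),.05),("glue",(727,157),.086),("carton",(680,57),.018)):print(n,ray("top",(240+(u[0]-425)*.4,160+u[1]*130/375),z))
E
python3 fit.py|sed '1,/--/d'
```

```text
LL [-81.5  81.2]
LR [86.7 82. ]
HL [-84.5 -58.5]
HR [ 86.9 -58.6]
lip [-32.8  70.3]
lip [35.2 69.7]
ridge [-47.2  42.1]
ridge [51.3 41.1]
hinge end [-78.6 -37.9]
hinge end [ 79.7 -41.5]
line [-70.4 -30. ]
line [ 77.  -30.6]
tube [0.65673266 0.02406429 0.05      ]
glue [ 0.56622049 -0.17286523  0.086     ]
carton [ 0.65127258 -0.13772526  0.018     ]
```

```bash
python3 -c "
from workcell import env
print(env.close_job())"
```

```text
the job is handed in; nothing more can be done
None
```

The job is handed in, though it returned no verdict: the cover lies flat with its edge under the lip and stayed shut after release, slid about 16–18 mm. The box moved only a few mm, and the coin tube, staple carton and glue stick are where they stood.

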